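Touch off the vacuum-pump end plate and drive out its worn bush

ROBOT

A 7-joint arm with a two-finger parallel gripper is mounted at the origin on the work surface. World frame = base frame: x ahead of the robot, y to its left, z up, the work surface at z = 0. Lengths are in m, angles in rad, forces in N, time in s.
With the tool pointing down it reaches from about 0.4 to 0.9 m from the base axis. Payload 5.5 kg.
Tool frame: the origin (TCP) lies on the mounting face of the last link; the fingertips stand 178 mm ahead of it and the grasp point (between the pads) lies 159 mm ahead of it; z points along the fingers, y is the direction in which the jaws open and shut (so a half turn about z gives the same grasp; the last joint's range is limited). The gripper opens to 92 mm and grips with 3 to 60 N. Pads are 19 mm wide; open, the fingers measure 130 mm over their backs; the gripper's body (75 mm by 190 mm) begins 47 mm behind the grasp point.
Start: joints at [-1.052, 0.501, -0.427, 1.55, 0.221, 1.138, -0.21], TCP at [0.164, 0.629, 0.405] pointing down, gripper open.
Joint ranges: [-2.88, 2.88], [-0.31, 2.03], [-1.54, 1.56], [0.2, 2.42], [-1.41, 4.55], [0.19, 2.02], [-2.57, 2.57]. Speed limits (rad/s): [2.57, 2.57, 3.14, 3.14, 3.14, 3.14, 3.14].

INTERFACE

Orientations are given as a unit quaternion [w, x, y, z].
In Python, from cell import sense, grab_frame, sign_off gives the robot as it stands.
- The arm moves only by the shell command python3 -m jog 'ROWS' [FORCE]. ROWS is a JSON object of lists of equal length, an entry for each row: "travel": the shift along the tool's x, y, z in mm, a list of three; "angular": the turn, a rotation vector about the tool's x, y, z in degrees, a list of three; "hand": the finger opening in mm, from 0 to 91.8. A call has 1 to 5 rows; each row is the pose to reach, as a shift and turn from the pose commanded when the call began, along the tool's axes at that moment; what a row does not reach only later rows make up. A row lasts 1/10 s, in which the tool goes at most 50 mm and 8.59 degrees, less where a joint would pass 70% of its speed; a pose out of reach is approached as far as the arm can. A call with a gripper value outside its range is refused whole. The fingers move at their own pace and stop on an object; FORCE is the grip in N (left out, the last holds). Time passes only in rows, so rows that repeat a pose let the fingers close. It gives the time, the measured TCP pose, the force and the opening at its end, in the units of the state.
- sense(): the state, without advancing time (a new reading comes with each control period).
- grab_frame(name): name is "scene" or "top" or "wrist"; returns a dict with "frame" (400x640x3 uint8, red, green, blue), "z_map" (400x640 float32, m along the optical axis (not along the pixel's ray), 0 where there is no reading), "intrinsics" (3x3 intrinsics, pixels), "extrinsics" (4x4, takes a point from world to camera coordinates); the wrist camera has in their place "T_tool_cam" (4x4, takes a point from camera to tool coordinates, whose origin is the TCP and whose axes are the flange's). Camera axes: x right, y up, looking along -z (the intrinsics and any distortion apply to the point x, -y, -z); pixel columns grow to the right and rows downward; lengths in m; the calibration is good to about 2 mm. A picture is of the moment at which its call begins: read the wrist's pose just before it.
- sign_off(): hands the job in, once; it reports no verdict.
The state is a dict: "t": time; "qpos": joint angles; "qvel": joint speeds; "joint_efforts": joint torques, N m; "ee_pos": TCP position; "orientation": TCP orientation; "contact_force": force on the tool from outside, world axes, zero at the start; "torque": the same for the moment, N m; "opening": opening from 0.0 (shut) to 1.0 (fully open).
Only numpy, scipy, OpenCV 4.12 (cv2) and the standard library are available. Lean on these libraries where they do the work, as an engineer would, in place of code of your own. Each camera call takes 0.05 s, during which the arm holds its last target.

TASK

The worn bush in this vacuum-pump end plate has to come out. The plate only rests on its two parallels, so locate it by touch first: lift the red-handled drift from the blue block, keep it upright, and with the side of its round shank touch the bright machined long side (the one facing the robot) lightly near its right-hand end, then near its left-hand end, then touch the bright left-hand end face about its middle, dwelling half a second at each touch without pushing the plate out of place. Then lower the drift into the bore, drive the bush down and right out of the plate to the floor of the receiving cup below, draw the drift out, stand it back in its hole in the blue block and let go, leaving everything else on the bench where it is.

Things in the scene. Friction and masses are not known exactly. Their poses are not given: they have to be found in the camera images.
- jig: fixed support under the end plate: aluminium base 200 (x) by 240 (y) by 15 mm with two dark steel parallels on it, 50 mm high, 16 mm wide, 170 mm long, 84 mm between centres, along y, and between them an open receiving cup 50 mm wide. Origin: middle of the base's underside; x points away from the robot. The loose end plate on it is not tracked
- nominal_centre (a point): point of the jig over which the middle of the end plate was set by eye, at the height of the plate's top face, 97 mm above the bench; axes as the jig's. The plate (end_plate: origin in the middle of its underside, x away from its bright long face, y towards its bright left end) really lies up to 5 mm off along x, 7 mm along y and turned up to 0.1 rad either way
- nominal_bore (a point): point of the jig, 97 mm above the bench, where the bore's mouth would be if the plate lay exactly as meant (+5 mm x, -20 mm y from nominal_centre). End plate: blue-grey casting, 100 (x) by 150 (y) by 32 mm high, 1.25 kg, level, loose on the parallels, held by its weight: a side push of 6 N may slide it. Bright plain vertical faces: long side (towards the robot) and left end
- bush (a joint): worn brass bush in the end plate's bore. Value: how far it is driven down, in m: 0 as fitted (top face 10 mm below the plate's top face), clear of the plate at 0.022, on the floor of the receiving cup at 0.026 (stop). Outside 27 mm, hole 11 mm, length 16 mm; steady resistance about 12 N; stays where it is left
- cup (a point): middle of the receiving cup's rim, 62 mm above the bench, 35 mm below the plate's top face. The bore above it is vertical, its axis 55 mm from the plate's bright long face and 95 mm from its bright left end; 18 mm wide for the first 10 mm down (1.5 mm chamfer), then 28 mm to the underside, where the bush sits against the step. A bright ring boss, 28 mm inside, 44 mm outside, rises 6 mm round its mouth
- drift_grip (a point): drift: steel rod 125 mm long, 0.30 kg, standing upright in the blue block: round shank 16 mm in diameter and 70 mm long with a 2.5 mm chamfered tip, and above it a red handle 22 mm square and 55 mm long. This point is the middle of the handle, 97.5 mm above the tip; x and y are square to the handle's flats, z points up
- drift_tip (a point): middle of the drift's lower end face; axes as drift_grip's
- tool_block: blue tool block, 75 mm (x) by 115 mm (y) by 50 mm high, fixed to the bench; origin in the middle of its underside. On either side of its hole, 40 mm away along y, a short steel punch stands up 12 mm. It stands to the left or to the right of the plate
- block_hole (a point): mouth of the drift's hole, in the middle of the tool block's top, 50 mm above the bench; vertical hole 21 mm in diameter (2 mm chamfer), 45 mm deep, so the standing drift's tip is 5 mm above the bench
- oil_bottle: amber bottle with a black cap, 72 mm in diameter, 170 mm high; a bystander; origin in the middle of its underside
- cap_bottle: clear bottle with a blue cap, 80 mm in diameter, 180 mm high; a bystander; origin in the middle of its underside
- spanner: steel spanner 180 mm long lying beyond the plate; a bystander
Not all that is in view belongs to the job. There is more than one size of the part that bears drift_grip; the job needs the middle-sized. Leave any pink look-alike of the part that bears bush alone.

How it is judged:
On the way, in this order (a step that is already met when the one before it is completed fails the run):
1. the drift touches the bright long side of the end plate in its right-hand third (contact force between drift and end_plate above 0.5 N and x of drift_tip in the frame of end_plate between -0.075 and -0.05 m and y of drift_tip in the frame of end_plate between -0.08 and -0.025 m and z of drift_tip in the frame of end_plate below 0.03 m), for 0.2 s.
2. the drift touches the bright long side in its left-hand third (contact force between drift and end_plate above 0.5 N and x of drift_tip in the frame of end_plate between -0.075 and -0.05 m and y of drift_tip in the frame of end_plate between 0.025 and 0.08 m and z of drift_tip in the frame of end_plate below 0.03 m), for 0.2 s.
3. the drift touches the bright left end face, away from its corners (contact force between drift and end_plate above 0.5 N and x of drift_tip in the frame of end_plate between -0.035 and 0.035 m and y of drift_tip in the frame of end_plate between 0.075 and 0.1 m and z of drift_tip in the frame of end_plate below 0.03 m), for 0.2 s.
4. the drift, in the bore, has driven the bush right out of the plate (value of joint bush above 0.0235 m and horizontal distance between drift_tip and bore below 0.005 m and z of drift_tip in the frame of bore below -0.025 m), for 0.1 s.
At the end, for the whole second after the job is handed in: the bush is driven at least 23.5 mm down (clear of the plate), the end plate is within 2.5 mm of where it lay, and the drift stands released and still in its hole in the blue block, tip at the bottom (within 5 mm) and upright within 0.2 rad (value of joint bush above 0.0235 m and distance of each of bore, end_plate from where it was at the start of the episode below 0.0025 m and horizontal distance between drift_tip and block_hole below 0.007 m and height (world z) of drift_tip below 0.01 m and angle between drift_tip's own z axis and vertical below 0.2 rad and linear speed of drift below 0.02 m/s); the robot touches nothing.
It fails at once if the end plate is shifted by more than 2.5 mm (distance of any of bore, end_plate from where it was at the start of the episode above 0.0025 m).
It fails at once if a bottle or the spanner is moved by more than 15 mm (distance of any of oil_bottle, cap_bottle, spanner from where it was at the start of the episode above 0.015 m).
It also fails if it takes over 72 s, if anything falls off the work surface, if the arm or the gripper's body presses on something with over 40 N, if the wrist force passes 120 N, or if a joint passes its speed limit or range.

## Working session

There is one attempt and no reset: what is moved stays moved. The work goes in short steps, Python scripts to look and compute and a shell command to move; the robot and the scene stay as the last step left them, time stands still between calls to the robot, and variables do not carry over. Pictures are saved under pics/ and viewed, and the job is handed in when it is done.

```bash
ls; mkdir -p pics; python3 - <<'E'
from cell import sense, grab_frame
import cv2,numpy as np
s=sense();print({k:np.round(v,4).tolist() for k,v in s.items()})
for n in("scene","top"):
    f=grab_frame(n);cv2.imwrite(f"pics/{n}0.png",f["frame"][:,:,::-1]);np.savez(f"{n}0.npz",**f)
    print(n,f["intrinsics"].tolist(),np.round(f["extrinsics"],3).tolist())
E
```

```text
pics
{'t': 0.0, 'qpos': [-1.0518, 0.5019, -0.4268, 1.5515, 0.2208, 1.1383, -0.2103], 'qvel': [0.001, -0.001, -0.0001, 0.0005, -0.0, 0.001, -0.0007], 'joint_efforts': [0.0001, -56.6595, -5.816, -27.9123, -0.0687, 0.0308, 0.0002], 'ee_pos': [0.1644, 0.6285, 0.4037], 'orientation': [-0.0002, 0.1275, 0.9918, -0.001], 'contact_force': [0.7454, 0.9307, -0.6769], 'torque': [-0.0319, 0.0107, 0.0332], 'opening': 1.0028}
scene [[457.7020031678389, 0.0, 324.03502736598267], [0.0, 457.7020031678389, 196.33584438812755], [0.0, 0.0, 1.0]] [[0.432, 0.902, 0.012, -0.215], [-0.74, 0.346, 0.577, 0.332], [0.516, -0.258, 0.817, -1.472], [0.0, 0.0, 0.0, 1.0]]
top [[456.90866331984626, 0.0, 327.08458500318375], [0.0, 456.90866331984626, 193.26271546082336], [0.0, 0.0, 1.0]] [[-0.012, -1.0, -0.011, 0.025], [0.993, -0.013, 0.115, -0.534], [-0.115, -0.009, 0.993, -1.372], [0.0, 0.0, 0.0, 1.0]]
```

View pics/scene0.png

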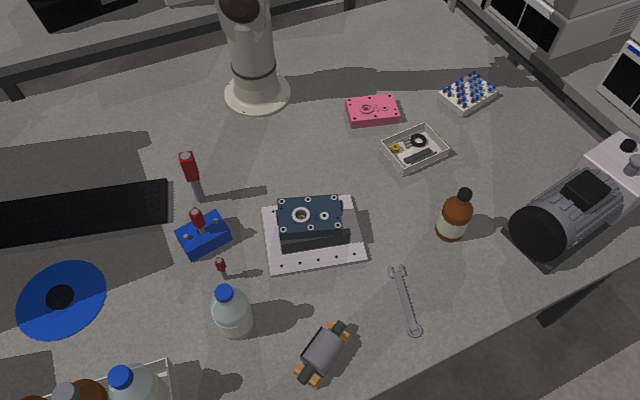

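View pics/top0.png

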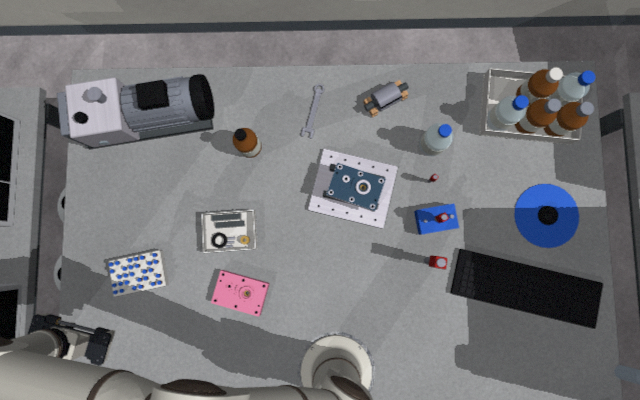

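The scene picture shows three red-handled drifts: a large one free-standing at (190,170), one in the blue block at (197,217), and a small one at (221,266). The one in the blue block fits, both by size and by standing in the block. The pink plate at (372,110) is a look-alike. I'll confirm in crops.

```bash
cat > h.py <<'E'
import numpy as np,cv2
def unproj(f,u,v,d=None):
    K=f["intrinsics"];z=float(f["z_map"][int(round(v)),int(round(u))]) if d is None else d
    p=np.array([(u-K[0,2])/K[0,0]*z,-(v-K[1,2])/K[1,1]*z,-z])
    E=f["extrinsics"];return E[:3,:3].T@(p-E[:3,3])
def atz(f,u,v,h):
    a=unproj(f,u,v,1.0);E=f["extrinsics"];c=-E[:3,:3].T@E[:3,3]
    return c+(a-c)*(h-c[2])/(a[2]-c[2])
def allpts(f):
    K=f["intrinsics"];z=f["z_map"];v,u=np.mgrid[0:z.shape[0],0:z.shape[1]]
    p=np.stack([(u-K[0,2])/K[0,0]*z,-(v-K[1,2])/K[1,1]*z,-z],-1)
    E=f["extrinsics"];return (p-E[:3,3])@E[:3,:3]
E
python3 - <<'E'
from h import *
f=dict(np.load("top0.npz"));g=dict(np.load("scene0.npz"))
a=f["frame"][140:285,300:480,::-1];b=g["frame"][140:290,150:380,::-1]
cv2.imwrite("pics/c1.png",cv2.resize(a,None,fx=4,fy=4,interpolation=cv2.INTER_CUBIC))
cv2.imwrite("pics/c2.png",cv2.resize(b,None,fx=3.4,fy=3.4,interpolation=cv2.INTER_CUBIC))
E
```

```text
(no output)
```

View pics/c1.png

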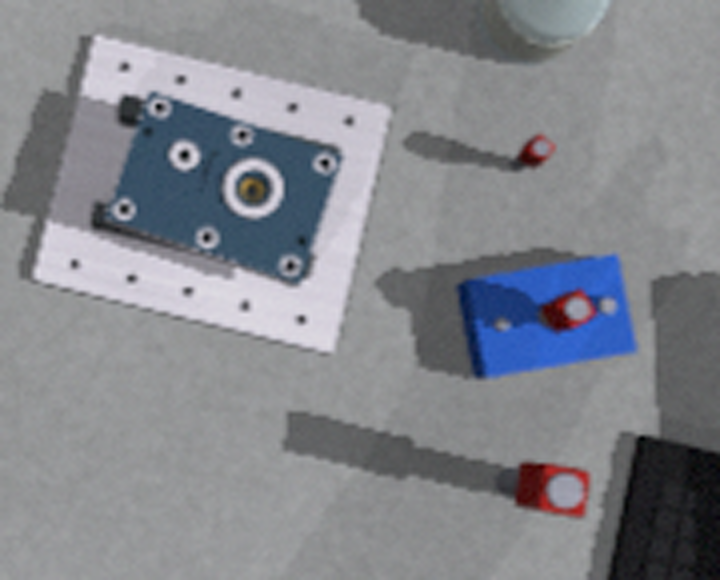

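View pics/c2.png

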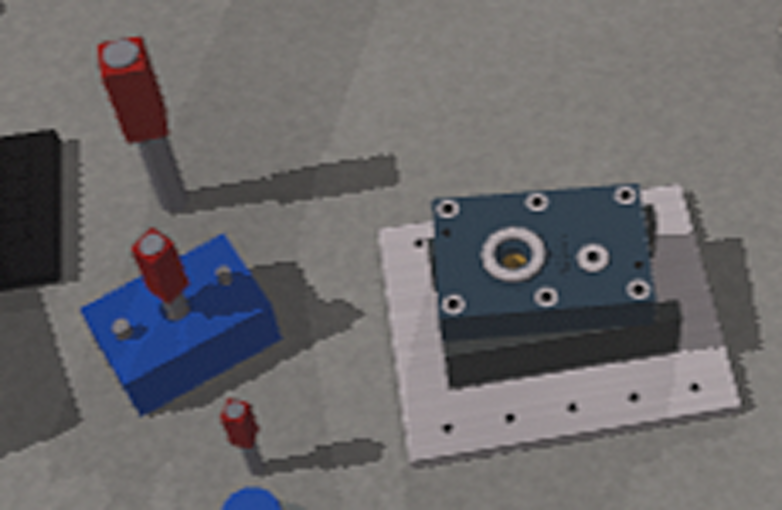

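The crops confirm it: the middle-sized drift stands in the blue block between two steel punches (crop 1 at 572,310), to the right of the plate. Now I'll measure.

```bash
cat > m.py <<'E'
from h import *
for n in("top0","scene0"):
    f=dict(np.load(n+".npz"));P=allpts(f);ok=f["z_map"]>0
    rgb=f["frame"].astype(int)
    def rect(name,m,dil=0):
        m=m.astype(np.uint8);k,l,st,c=cv2.connectedComponentsWithStats(m)
        i=1+np.argmax(st[1:,4]);q=P[l==i]
        r=cv2.minAreaRect((q[:,:2]*1000).astype(np.float32))
        print(n,name,st[i].tolist(),np.round(r[0],1),np.round(r[1],1),round(r[2],2),"z",np.round(np.percentile(q[:,2],[5,50,95]),4))
    X=P[...,0];Y=P[...,1];Z=P[...,2];roi=ok&(X>.3)&(X<.8)&(Y>-.4)&(Y<.15)
    rect("jig",roi&(Z>.008)&(Z<.025)&(rgb.min(2)>120))
    rect("plate",roi&(Z>.09)&(Z<.105)&(Y>-.2)&(abs(X-.55)<.1))
    blue=(rgb[...,2]>rgb[...,0]+60)
    rect("block",roi&(Z>.042)&(Z<.058)&blue)
    red=(rgb[...,0]>rgb[...,1]+60)
    # drift handle: near block
    rect("redhandle top",roi&(Z>.12)&(Z<.14)&(X>.40))
E
python3 m.py
```

```text
top0 jig [308, 149, 90, 80, 2867] [552.9 -62.9] [240.2 200.6] 75.3 z [0.0097 0.0141 0.019 ]
top0 plate [327, 163, 59, 48, 1688] [546.1 -67.3] [149.6 101.5] 70.22 z [0.092  0.0965 0.1018]
top0 block [417, 204, 42, 30, 810] [ 451.7 -313.9] [ 74.2 116.2] 9.28 z [0.0443 0.0489 0.0534]
top0 redhandle top [429, 124, 24, 23, 231] [ 685.9 -311.2] [68.7 60.6] 50.65 z [0.1209 0.1283 0.1388]
scene0 jig [262, 205, 106, 71, 2439] [553.9 -59.2] [239.2 201. ] 75.26 z [0.0114 0.0146 0.0177]
scene0 plate [277, 194, 67, 41, 2250] [547.6 -63.7] [150.5 104.7] 70.3 z [0.0934 0.0967 0.1012]
scene0 block [174, 222, 54, 31, 670] [ 453.4 -313.8] [ 77.5 108.8] 7.96 z [0.0466 0.0497 0.0529]
scene0 redhandle top [212, 288, 35, 33, 466] [ 696.7 -311.7] [61.2 69.1] 1.93 z [0.1209 0.1286 0.139 ]
```

Jig and plate sizes agree with the task. The jig yaw is about −14.7°, and the plate yaw is about −19.8°, 0.09 rad off the jig. Next I need the drift axis, the block yaw and the obstacle heights.

```bash
cat > go.py <<'E'
# usage: go.py x y z yaw_deg(of tool x axis in world): prints travel mm in tool axes, angle about tool z
import sys,numpy as np
from scipy.spatial.transform import Rotation as R
from cell import sense
s=sense();q=s["orientation"];Rm=R.from_quat([q[1],q[2],q[3],q[0]])
M=Rm.as_matrix();yaw=np.degrees(np.arctan2(M[1,0],M[0,0]))
p=np.array(s["ee_pos"]);print("t",round(s["t"],2),"pos mm",np.round(p*1000,1),"yaw",round(yaw,2),"F",np.round(s["contact_force"],2),"open",round(s["opening"]*91.8,1))
if len(sys.argv)>1:
    x,y,z,w=map(float,sys.argv[1:5]);c,sn=np.cos(np.radians(w)),np.sin(np.radians(w))
    T=np.array([[c,sn,0],[sn,-c,0],[0,0,-1]])
    print("travel",np.round(M.T@(np.array([x,y,z])/1000-p)*1000,1),"angular",np.round((Rm.inv()*R.from_matrix(T)).as_rotvec(degrees=True),2))
E
python3 - <<'E'
from h import *
for n in("top0","scene0"):
    f=dict(np.load(n+".npz"));P=allpts(f);rgb=f["frame"].astype(int)
    X,Y,Z=P[...,0],P[...,1],P[...,2]
    red=(rgb[...,0]>rgb[...,1]+40)&(rgb[...,0]>rgb[...,2]+40)&(X>.2)&(X<.6)&(Y<-.2)&(Y>-.45)&(Z>.02)
    k,l,st,c=cv2.connectedComponentsWithStats(red.astype(np.uint8))
    for i in range(1,k):
        if st[i,4]<10: continue
        q=P[l==i];print(n,st[i].tolist(),np.round(np.median(q,0),3),"zmax",np.round(np.percentile(q[:,2],[2,98]),3))
f=dict(np.load("top0.npz"));g=dict(np.load("scene0.npz"))
print("drift top",atz(f,300+577/4,140+308/4,.13),atz(g,150+151/3.4,140+244/3.4,.13))
print("punches@62",atz(f,300+501/4,140+324/4,.062),atz(f,300+608/4,140+305/4,.062))
print("punches sc",atz(g,150+121/3.4,140+328/3.4,.062),atz(g,150+223/3.4,140+272/3.4,.062))
print("cap bottle",unproj(f,444,131),"oil",unproj(f,239,135))
E
python3 go.py 450 200 420 165
```

```text
top0 [431, 174, 6, 7, 14] [ 0.569 -0.296  0.088] zmax [0.069 0.093]
top0 [436, 213, 13, 9, 47] [ 0.451 -0.305  0.126] zmax [0.084 0.134]
top0 [429, 256, 19, 13, 128] [ 0.329 -0.274  0.177] zmax [0.107 0.184]
scene0 [179, 151, 20, 30, 312] [ 0.342 -0.286  0.152] zmax [0.107 0.182]
scene0 [189, 207, 16, 22, 127] [ 0.46  -0.313  0.112] zmax [0.081 0.132]
scene0 [215, 258, 9, 14, 55] [ 0.58  -0.302  0.082] zmax [0.058 0.093]
drift top [ 0.45127101 -0.31341632  0.13      ] [ 0.45260962 -0.3104163   0.13      ]
punches@62 [ 0.44420315 -0.27329527  0.062     ] [ 0.45732366 -0.35322509  0.062     ]
punches sc [ 0.46254436 -0.35020571  0.062     ] [ 0.44829233 -0.27125949  0.062     ]
cap bottle [ 0.68801531 -0.31115557  0.17681855] oil [0.68552339 0.2612445  0.17490614]
t 0.1 pos mm [164.4 628.5 403.8] yaw 165.35 F [-0.32 -0.15  0.73] open 91.8
travel [-384.7 -342.4  -15.6] angular [-0.1  -0.    0.35]
```

```bash
python3 -m jog '{"travel":[[-385,-342,-16],[-385,-342,-16],[-385,-342,-16],[-385,-342,-16],[-385,-342,-16]],"angular":[[0,0,0],[0,0,0],[0,0,0],[0,0,0],[0,0,0]],"hand":[80,80,80,80,80]}'; python3 go.py 450 200 420 165
```

```text
t: 0.6
ee_pos: [0.3039, 0.419, 0.4122]
orientation: [-0.0, 0.128, 0.992, -0.0]
contact_force: [0.6, 0.3, -0.8]
opening: 0.872
t 0.6 pos mm [303.9 419.  412.2] yaw 165.35 F [ 0.64  0.29 -0.79] open 80.0
travel [-196.7 -175.    -7.8] angular [-0.03 -0.01  0.35]
```

```bash
python3 go.py 452 -312 420 189
```

```text
t 0.6 pos mm [303.9 419.  412.2] yaw 165.35 F [ 0.64  0.29 -0.79] open 80.0
travel [-328.2 -669.8   -7.5] angular [-3.000e-02 -2.000e-02 -2.365e+01]
```

```bash
python3 -m jog '{"travel":[[-50,-45,0],[-100,-85,-4],[-135,-125,-8],[-170,-170,-8],[-197,-210,-8]],"angular":[[0,0,-5],[0,0,-10],[0,0,-15],[0,0,-20],[0,0,-23.6]],"hand":[80,80,80,80,80]}'; python3 go.py 452 -312 420 189
```

```text
t: 1.1
ee_pos: [0.4264, 0.2024, 0.4201]
orientation: [0.0, -0.08, 0.997, 0.0]
contact_force: [0.3, 0.0, -0.6]
opening: 0.873
t 1.1 pos mm [426.4 202.4 420.1] yaw -170.88 F [ 0.31  0.05 -0.59] open 80.2
travel [  56.3 -512.    -0. ] angular [0.01 0.02 0.12]
```

```bash
python3 -m jog '{"travel":[[5,-50,0],[11,-100,0],[16,-150,0],[22,-200,0],[27,-250,0]],"angular":[[0,0,0],[0,0,0],[0,0,0],[0,0,0],[0,0,0]],"hand":[80,80,80,80,80]}'; python3 -m jog '{"travel":[[5,-50,0],[11,-100,0],[16,-150,0],[22,-200,0],[27,-230,0]],"angular":[[0,0,0],[0,0,0],[0,0,0],[0,0,0],[0,0,0]],"hand":[80,80,80,80,80]}';python3 go.py 452 -312 420 189;  python3 - <<'E'
from cell import *
import cv2,numpy as np
s=sense();f=grab_frame("wrist");print(np.round(f["T_tool_cam"],3).tolist());cv2.imwrite("pics/w1.png",f["frame"][:,:,::-1]);np.savez("w1.npz",p=s["ee_pos"],q=s["orientation"],**f)
E
```

```text
t: 1.6
ee_pos: [0.4372, -0.0473, 0.42]
orientation: [0.0, -0.078, 0.997, 0.0]
contact_force: [2.1, 0.0, 0.3]
opening: 0.87
t: 2.1
ee_pos: [0.446, -0.2805, 0.4198]
orientation: [-0.0, -0.076, 0.997, -0.001]
contact_force: [-0.3, 0.7, 0.1]
opening: 0.869
t 2.1 pos mm [ 446.  -280.5  419.8] yaw -171.25 F [-0.33  0.74  0.06] open 79.7
travel [ -1.1 -32.   -0.1] angular [-0.08 -0.04 -0.25]
[[-0.0, 0.951, 0.31, 0.084], [1.0, 0.0, 0.0, 0.001], [0.0, 0.31, -0.951, 0.019], [0.0, 0.0, 0.0, 1.0]]
```

View pics/w1.png

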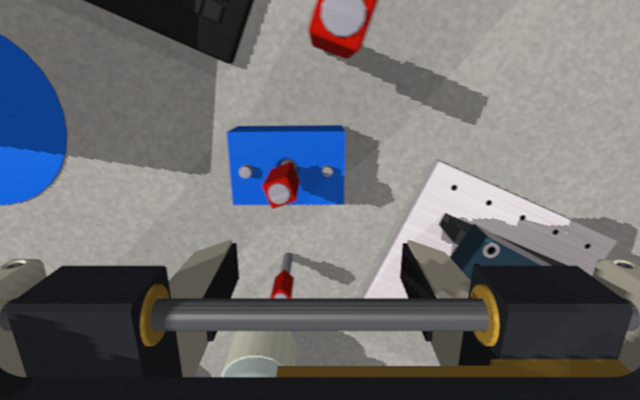

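The wrist view shows the drift's handle at (280,185), turned relative to the block, whose edges are nearly axis-aligned here. I'll zoom in for the handle yaw.

```bash
python3 - <<'E'
import cv2,numpy as np
f=np.load("w1.npz");a=f["frame"][115:220,215:360,::-1]
cv2.imwrite("pics/w1c.png",cv2.resize(a,None,fx=5.5,fy=5.5,interpolation=cv2.INTER_CUBIC))
E
```

```text
(no output)
```

View pics/w1c.png

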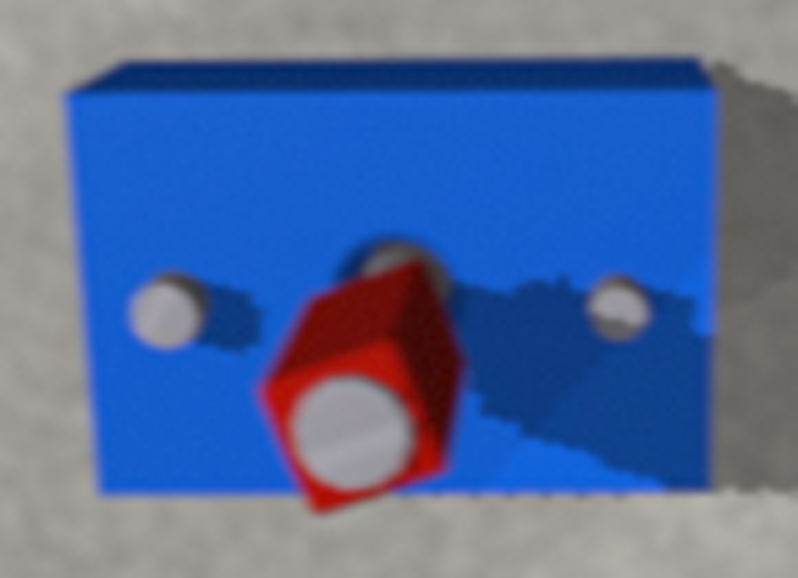

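```bash
cat >> h.py <<'E'
from scipy.spatial.transform import Rotation as R
def wf(n):
    f=dict(np.load(n+".npz"));q=f["q"];T=np.eye(4);T[:3,:3]=R.from_quat([q[1],q[2],q[3],q[0]]).as_matrix();T[:3,3]=f["p"]
    f["extrinsics"]=np.linalg.inv(T@f["T_tool_cam"]);return f
E
python3 - <<'E'
from h import *
f=wf("w1")
c=lambda u,v,z:atz(f,215+u/5.5-.4,115+v/5.5-.4,z)[:2]*1000
q=[c(u,v,.13) for u,v in((262,388),(318,512),(448,467),(392,340))]
print(np.round(q,1))
for i in range(4):
    d=q[(i+1)%4]-q[i];print(np.hypot(*d),np.degrees(np.arctan2(d[1],d[0])))
print("ctr",np.mean(q,0),c(352,432,.13))
print("punch",c(167,312,.062),c(618,308,.062),"mean",(c(167,312,.062)+c(618,308,.062))/2)
b=[c(u,v,.05) for u,v in((68,93),(716,90),(712,492),(100,493))];print("block",np.round(b,1),np.mean(b,0))
print("hole approx",c(400,280,.05))
E
```

```text
[[ 448.  -325.2]
 [ 465.5 -315.2]
 [ 455.8 -297.4]
 [ 438.2 -307.8]]
20.155681158378762 29.79429917637229
20.302421269428805 118.68275024774049
20.421612330738522 -149.54202992118363
20.06247417698939 -60.57492401768073
ctr [ 451.86364655 -311.41298331] [ 452.60640539 -311.76440731]
punch [ 457.96965484 -351.4242073 ] [ 445.13778964 -272.89600612] mean [ 451.55372224 -312.16010671]
block [[ 424.3 -374.3]
 [ 406.4 -261.4]
 [ 480.5 -249.1]
 [ 498.2 -362.9]] [ 452.34857729 -311.90834881]
hole approx [ 448.90972757 -312.17525197]
```

```bash
python3 go.py 452.3 -311.8 340 209.6; python3 -c "
from cell import sense;print(sense()['qpos'])"
```

```text
t 2.15 pos mm [ 445.1 -284.9  419.9] yaw -171.52 F [ 0.74 -4.12  0.39] open 80.0
travel [ -3.3 -27.3  80.1] angular [ -0.25  -0.11 -21.12]
[ 0.37556863  0.23560806  0.16519401  1.85657032 -0.03939078  1.05075741
  2.27464725]
```

J7 at 2.27 is near its limit, so I'll grasp at yaw 119.6°, turning the other way by about 69°.

```bash
python3 -m jog '{"travel":[[-1,-5,0],[-2,-10,0],[-2,-15,0],[-3,-20,0],[-3,-27,0]],"angular":[[0,0,8],[0,0,16],[0,0,24],[0,0,32],[0,0,40]],"hand":[80,80,80,80,80]}'; python3 -m jog '{"travel":[[0,0,10],[0,0,20],[0,0,30],[0,0,40],[0,0,40]],"angular":[[0,0,8],[0,0,16],[0,0,24],[0,0,28.8],[0,0,28.8]],"hand":[80,80,80,80,80]}';python3 go.py 452.3 -311.8 261.5 119.6
```

```text
t: 2.65
ee_pos: [0.4542, -0.3024, 0.4195]
orientation: [-0.001, 0.27, 0.963, 0.0]
contact_force: [-1.2, -0.5, 0.4]
opening: 0.874
t: 3.15
ee_pos: [0.4536, -0.302, 0.3783]
orientation: [-0.002, 0.499, 0.867, -0.0]
contact_force: [-0.5, -0.0, -0.4]
opening: 0.873
t 3.15 pos mm [ 453.6 -302.   378.3] yaw 120.14 F [-0.52 -0.02 -0.37] open 80.2
travel [ -8.2  -5.9 116.8] angular [-0.11 -0.18  0.54]
```

```bash
python3 -m jog '{"travel":[[-8,-6,20],[-8,-6,40],[-8,-6,45],[-8,-6,45]],"angular":[[0,0,0.5],[0,0,0.5],[0,0,0.5],[0,0,0.5]],"hand":[70,70,70,70]}';python3 go.py 452.3 -311.8 261.5 119.6;  python3 - <<'E'
from cell import *
import cv2,numpy as np
s=sense();f=grab_frame("wrist");cv2.imwrite("pics/w2.png",f["frame"][:,:,::-1]);np.savez("w2.npz",p=s["ee_pos"],q=s["orientation"],**f)
E
```

```text
t: 3.55
ee_pos: [0.4528, -0.3124, 0.3346]
orientation: [-0.001, 0.502, 0.865, 0.0]
contact_force: [-0.1, 0.1, 0.9]
opening: 0.763
t 3.55 pos mm [ 452.8 -312.4  334.6] yaw 119.74 F [-0.11  0.08  0.88] open 70.0
travel [ 0.6 -0.  73.1] angular [-0.05 -0.1   0.14]
```

View pics/w2.png

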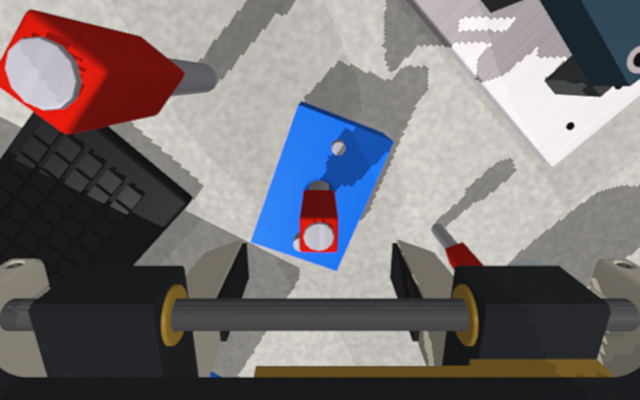

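The handle (top at 318,236) is now square to the jaws and centred between the fingers, so I'll descend and grip.

```bash
python3 -m jog '{"travel":[[0,0,30],[0,0,55],[0,0,70],[0,0,73],[0,0,73]],"angular":[[0,0,0],[0,0,0],[0,0,0],[0,0,0],[0,0,0]],"hand":[60,60,60,60,60]}'; python3 go.py 452.3 -311.8 261.5 119.6;python3 -m jog '{"travel":[[0,0,0],[0,0,0],[0,0,0],[0,0,0],[0,0,0]],"angular":[[0,0,0],[0,0,0],[0,0,0],[0,0,0],[0,0,0]],"hand":[18,18,18,18,18]}' 50; python3 go.py
```

```text
t: 4.1
ee_pos: [0.4532, -0.313, 0.2625]
orientation: [0.0, 0.503, 0.865, -0.0]
contact_force: [0.3, -0.3, -0.8]
opening: 0.652
t 4.1 pos mm [ 453.2 -313.   262.5] yaw 119.66 F [ 0.32 -0.26 -0.84] open 59.8
travel [ 1.5 -0.2  1. ] angular [0.01 0.01 0.06]
t: 4.6
ee_pos: [0.453, -0.3128, 0.2623]
orientation: [0.0, 0.503, 0.864, 0.0]
contact_force: [-0.5, 0.1, 0.6]
opening: 0.269
t 4.6 pos mm [ 453.  -312.8  262.3] yaw 119.65 F [-0.53  0.12  0.59] open 24.7
```

```bash
python3 -m jog '{"travel":[[0,0,0],[0,0,0],[0,0,0]],"angular":[[0,0,0],[0,0,0],[0,0,0]],"hand":[18,18,18]}' 50; python3 go.py;python3 -m jog '{"travel":[[0,0,-10],[0,0,-30],[0,0,-60],[0,0,-100],[0,0,-120]],"angular":[[0,0,0],[0,0,0],[0,0,0],[0,0,0],[0,0,0]],"hand":[18,18,18,18,18]}';python3 go.py;  python3 - <<'E'
from cell import *
import cv2,numpy as np
s=sense();f=grab_frame("wrist");cv2.imwrite("pics/w3.png",f["frame"][:,:,::-1]);np.savez("w3.npz",p=s["ee_pos"],q=s["orientation"],**f)
for n in("scene","top"):
    f=grab_frame(n);cv2.imwrite(f"pics/{n}3.png",f["frame"][:,:,::-1]);np.savez(f"{n}3.npz",**f)
E
```

```text
t: 4.9
ee_pos: [0.453, -0.3128, 0.2622]
orientation: [0.0, 0.503, 0.864, 0.0]
contact_force: [-0.1, 0.3, 3.2]
opening: 0.233
t 4.9 pos mm [ 453.  -312.8  262.2] yaw 119.65 F [-0.09  0.28  3.16] open 21.4
t: 5.4
ee_pos: [0.453, -0.3134, 0.3851]
orientation: [0.001, 0.503, 0.864, -0.0]
contact_force: [0.9, -0.6, -3.9]
opening: 0.238
t 5.4 pos mm [ 453.  -313.4  385.1] yaw 119.62 F [ 0.87 -0.61 -3.93] open 21.9
```

View pics/w3.png

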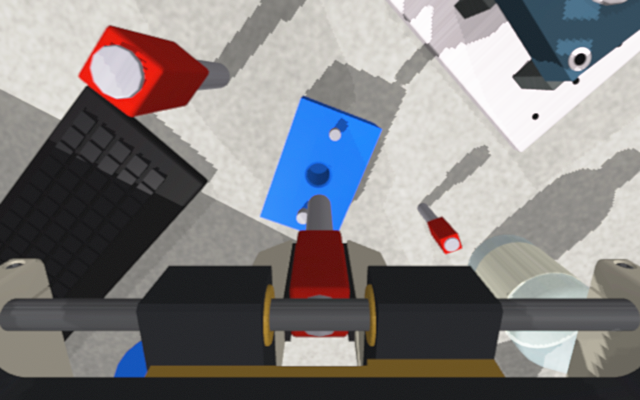

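View pics/scene3.png

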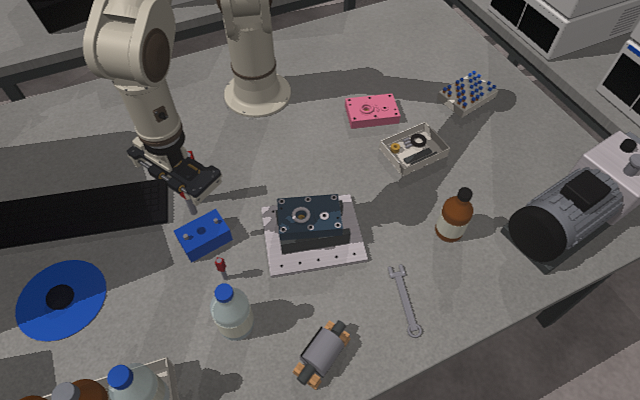

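The drift is held and appears upright, and the hole at (318,175) is empty. I'll check the lean in the hand from wrist depth.

```bash
cat > lean.py <<'E'
from h import *
import sys
f=dict(np.load(sys.argv[1]+".npz"));K=f["intrinsics"];z=f["z_map"].astype(float)
v,u=np.mgrid[0:400,0:640]
p=np.stack([(u-K[0,2])/K[0,0]*z,-(v-K[1,2])/K[1,1]*z,-z],-1)
T=f["T_tool_cam"];t=(p@T[:3,:3].T+T[:3,3])*1000
m=(z>0)&(abs(t[...,0])<25)&(abs(t[...,1])<22)&(t[...,2]>150)&(t[...,2]<265)
q=t[m]
for a in range(150,265,8):
    s=q[(q[:,2]>=a)&(q[:,2]<a+8)]
    if len(s)>5: print(a,len(s),"x front %.1f"%np.percentile(s[:,0],90),"med %.1f"%np.median(s[:,0]),"y %.1f..%.1f"%(s[:,1].min(),s[:,1].max()), "ymid %.2f"%((np.percentile(s[:,1],3)+np.percentile(s[:,1],97))/2))
E
python3 lean.py w3
```

```text
150 921 x front 13.6 med 11.9 y -22.0..21.9 ymid 0.09
158 807 x front 13.6 med 11.7 y -21.9..22.0 ymid -0.07
166 663 x front 13.6 med 12.7 y -21.7..21.9 ymid 0.36
174 352 x front 13.6 med 13.3 y -16.8..18.8 ymid 0.67
182 83 x front 13.6 med 13.3 y -9.6..11.7 ymid 1.35
190 76 x front 10.4 med 10.0 y -4.6..6.7 ymid 0.82
198 139 x front 10.3 med 9.4 y -6.5..8.0 ymid 0.75
206 128 x front 10.3 med 9.4 y -6.7..8.7 ymid 0.98
214 123 x front 10.3 med 9.3 y -7.0..8.5 ymid 0.74
222 105 x front 10.2 med 9.1 y -6.8..8.7 ymid 1.01
230 96 x front 10.2 med 9.2 y -6.9..8.5 ymid 0.80
238 91 x front 10.2 med 9.3 y -6.6..8.6 ymid 0.99
246 66 x front 10.1 med 9.4 y -6.8..8.3 ymid 1.03
```

The drift is straight in the hand: the shank front face sits at x ≈ 10.2 mm all along, so the axis is about +2 mm in tool x. Now I'll refine the plate pose before touching.

```bash
cat > plate.py <<'E'
import numpy as np
C=np.array([546.9,-65.5]);YAW=-19.75
def P(x,y,c=C,yaw=YAW):
    a=np.radians(yaw);return c+np.array([np.cos(a)*x-np.sin(a)*y,np.sin(a)*x+np.cos(a)*y])
E
python3 - <<'E'
from h import *;from plate import P
f=dict(np.load("top0.npz"));g=dict(np.load("scene0.npz"))
print("boss",atz(f,300+254/4-.4,140+188/4-.4,.103)*1000,atz(g,150+513/3.4-.4,140+255/3.4-.4,.103)*1000,"pred",P(5,-20))
# plate top corners in crops (top: TL(150,95)? TR(340,150) BR(303,283) BL(100,222))
T=[atz(f,300+u/4-.4,140+v/4-.4,.097)[:2]*1000 for u,v in((340,150),(303,283))]
S=[atz(g,150+u/3.4-.4,140+v/3.4-.4,.097)[:2]*1000 for u,v in((433,199),(638,184),(653,303),(441,318))]
print("T",np.round(T,1),"S",np.round(S,1),np.mean(S,0))
print("pred corners",[np.round(P(x,y),1).tolist() for x,y in((-50,-75),(-50,75),(50,75),(50,-75))])
print("t1 pre",P(-70,-55),"t1",P(-58,-55),"t2",P(-58,55),"t3",P(0,83))
E
```

```text
boss [544.50699237 -87.93136714 103.        ] [546.85280859 -86.49824532 103.        ] pred [544.84754572 -86.0131039 ]
T [[ 572.5 -151.9]
 [ 475.2 -122.5]] S [[ 475.1 -117.7]
 [ 525.6   21.7]
 [ 620.   -13.9]
 [ 569.2 -150.2]] [547.45707239 -65.03441794]
pred corners [[474.5, -119.2], [525.2, 22.0], [619.3, -11.8], [568.6, -153.0]]
t1 pre [462.43225944 -93.61051058] t1 [473.72637162 -97.66551119] t2 [510.89721061   5.86385048] t3 [574.94708759  12.61760927]
```

```bash
python3 go.py 465 -96 385 119.6
```

```text
t 5.55 pos mm [ 453.  -313.   383.1] yaw 119.64 F [-0.35  1.25 -3.71] open 21.9
travel [182.6 117.8  -2.1] angular [0.08 0.12 0.04]
```

```bash
python3 -m jog '{"travel":[[35,22,0],[72,46,0],[110,70,0],[145,94,0],[170,110,0]],"angular":[[0,0,0],[0,0,0],[0,0,0],[0,0,0],[0,0,0]],"hand":[18,18,18,18,18]}' 60; python3 -m jog '{"travel":[[10,6,5],[12,8,25],[12,8,45],[12,8,50],[12,8,50]],"angular":[[0,0,0],[0,0,0],[0,0,0],[0,0,0],[0,0,0]],"hand":[18,18,18,18,18]}'; python3 go.py 465 -96 331 119.6
```

```text
t: 6.05
ee_pos: [0.4634, -0.1072, 0.3798]
orientation: [-0.002, 0.501, 0.865, -0.0]
contact_force: [0.5, 0.4, -2.9]
opening: 0.236
t: 6.55
ee_pos: [0.4644, -0.0968, 0.3302]
orientation: [-0.002, 0.503, 0.864, -0.001]
contact_force: [-0.3, -0.0, -3.0]
opening: 0.24
t 6.55 pos mm [464.4 -96.8 330.2] yaw 119.58 F [-0.32 -0.01 -3.04] open 22.0
travel [ 0.4  0.9 -0.8] angular [-0.22 -0.12 -0.02]
```

```bash
cat > snap.py <<'E'
import sys,cv2,numpy as np
from cell import *
n=sys.argv[1];k=sys.argv[2]
s=sense();f=grab_frame(k);cv2.imwrite(f"pics/{n}.png",f["frame"][:,:,::-1]);np.savez(n+".npz",p=s["ee_pos"],q=s["orientation"],**f)
E
cat > chk.py <<'E'
# chk.py dirx diry thr : force on tool along given world direction; exit 1 if above thr
import sys,json,os
from cell import sense
import numpy as np
d=np.array([float(sys.argv[1]),float(sys.argv[2])]);thr=float(sys.argv[3]);s=sense()
F=np.array(s["contact_force"]);f=F[:2]@d
print("t %.2f pos %s  f %.2f lat %.2f M %s"%(s["t"],np.round(np.array(s["ee_pos"])*1000,2),f,F[:2]@[-d[1],d[0]],np.round(s["torque"],3)))
sys.exit(1 if f>thr else 0)
E
python3 snap.py w4 wrist; python3 lean.py w4|tail -5; for i in 1; do python3 chk.py -.941 .338 1.5; done
```

```text
230 251 x front 10.0 med -7.1 y -6.9..22.0 ymid 7.97
238 150 x front 10.1 med 6.6 y -6.6..21.9 ymid 7.73
246 138 x front 9.9 med -5.6 y -6.7..21.8 ymid 7.92
254 77 x front -6.0 med -9.8 y 10.7..21.9 ymid 16.14
262 13 x front -6.0 med -9.9 y 11.0..21.8 ymid 16.36
t 6.60 pos [465.03 -96.92 331.28]  f -0.36 lat -0.04 M [-0.081 -0.03  -0.037]
```

View pics/w4.png

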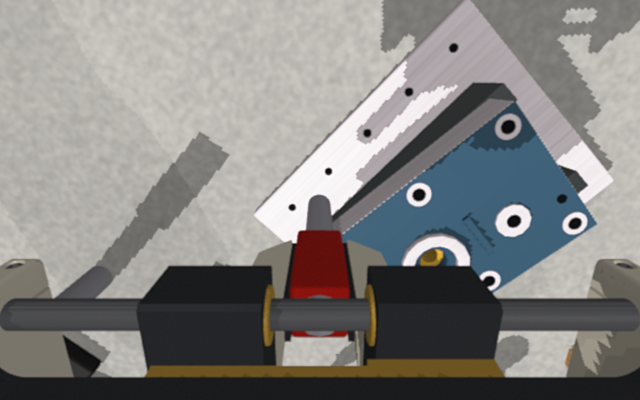

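The wrist view shows the shank (319,200) just off the long face near the right-hand corner. I'll approach in small steps with a stop check.

```bash
C="python3 chk.py -.941 .338 1.6"
python3 -m jog '{"travel":[[-0.7,0.6,0],[-1.5,1.3,0]],"angular":[[0,0,0],[0,0,0]],"hand":[18,18]}' >/dev/null && $C &&
python3 -m jog '{"travel":[[-0.7,0.6,0],[-1.5,1.3,0]],"angular":[[0,0,0],[0,0,0]],"hand":[18,18]}' >/dev/null && $C &&
python3 -m jog '{"travel":[[-0.4,0.3,0]],"angular":[[0,0,0]],"hand":[18]}' >/dev/null && $C &&
python3 -m jog '{"travel":[[-0.4,0.3,0]],"angular":[[0,0,0]],"hand":[18]}' >/dev/null && $C &&
python3 -m jog '{"travel":[[-0.4,0.3,0]],"angular":[[0,0,0]],"hand":[18]}' >/dev/null && $C &&
python3 -m jog '{"travel":[[-0.4,0.3,0]],"angular":[[0,0,0]],"hand":[18]}' >/dev/null && $C &&
python3 -m jog '{"travel":[[-0.4,0.3,0]],"angular":[[0,0,0]],"hand":[18]}' >/dev/null && $C &&
python3 -m jog '{"travel":[[-0.4,0.3,0]],"angular":[[0,0,0]],"hand":[18]}' >/dev/null && $C
```

```text
t 6.80 pos [467.75 -97.32 332.77]  f 0.20 lat 0.08 M [-0.073  0.028  0.018]
t 7.00 pos [469.44 -97.7  332.48]  f 0.55 lat -0.37 M [-0.055 -0.002  0.047]
t 7.10 pos [469.85 -97.85 332.31]  f -1.40 lat -0.37 M [-0.054  0.005 -0.059]
t 7.20 pos [470.18 -98.01 332.12]  f 0.72 lat 0.46 M [-0.077 -0.015 -0.005]
t 7.30 pos [470.6  -98.2  332.05]  f 0.71 lat 0.16 M [-0.094 -0.006  0.038]
t 7.40 pos [471.04 -98.39 332.  ]  f 0.17 lat 0.48 M [-0.036  0.008 -0.049]
t 7.50 pos [471.51 -98.6  331.98]  f -0.34 lat 0.70 M [-0.109  0.005  0.006]
t 7.60 pos [471.96 -98.8  331.98]  f 0.05 lat 0.85 M [-0.086  0.004  0.018]
```

The moment signal (lever about 0.245 m) is much cleaner than the force, so I'll use it.

```bash
cat > chk.py <<'E'
import sys
from cell import sense
import numpy as np
d=np.array([float(sys.argv[1]),float(sys.argv[2])]);thr=float(sys.argv[3]);s=sense()
F=np.array(s["contact_force"]);M=np.array(s["torque"]);G=np.array([-M[1],M[0]+.078])/.245
print("t %.2f pos %s  f %.2f lat %.2f | fM %.2f latM %.2f"%(s["t"],np.round(np.array(s["ee_pos"])*1000,2),F[:2]@d,F[:2]@[-d[1],d[0]],G@d,G@[-d[1],d[0]]))
sys.exit(1 if G@d>thr else 0)
E
C="python3 chk.py -.941 .338 0.8"
python3 -m jog '{"travel":[[-0.3,0.26,0]],"angular":[[0,0,0]],"hand":[18]}' >/dev/null && $C &&
python3 -m jog '{"travel":[[-0.3,0.26,0]],"angular":[[0,0,0]],"hand":[18]}' >/dev/null && $C &&
python3 -m jog '{"travel":[[-0.3,0.26,0]],"angular":[[0,0,0]],"hand":[18]}' >/dev/null && $C &&
python3 -m jog '{"travel":[[-0.3,0.26,0]],"angular":[[0,0,0]],"hand":[18]}' >/dev/null && $C &&
python3 -m jog '{"travel":[[-0.3,0.26,0]],"angular":[[0,0,0]],"hand":[18]}' >/dev/null && $C &&
python3 -m jog '{"travel":[[-0.3,0.26,0]],"angular":[[0,0,0]],"hand":[18]}' >/dev/null && $C &&
python3 -m jog '{"travel":[[-0.3,0.26,0]],"angular":[[0,0,0]],"hand":[18]}' >/dev/null && $C &&
python3 -m jog '{"travel":[[-0.3,0.26,0]],"angular":[[0,0,0]],"hand":[18]}' >/dev/null && $C &&
python3 -m jog '{"travel":[[-0.3,0.26,0]],"angular":[[0,0,0]],"hand":[18]}' >/dev/null && $C &&
python3 -m jog '{"travel":[[-0.3,0.26,0]],"angular":[[0,0,0]],"hand":[18]}' >/dev/null && $C
```

```text
t 7.70 pos [472.35 -98.95 331.99]  f -0.10 lat -1.06 | fM 0.19 latM -0.13
t 7.80 pos [472.71 -99.06 332.  ]  f 0.06 lat -0.22 | fM 0.07 latM 0.10
t 7.90 pos [473.09 -99.19 332.  ]  f -0.07 lat 0.74 | fM 0.09 latM 0.02
t 8.00 pos [473.5  -99.32 332.03]  f -0.36 lat -0.92 | fM -0.10 latM 0.13
t 8.10 pos [473.84 -99.47 332.02]  f -0.20 lat -0.68 | fM -0.11 latM -0.07
t 8.20 pos [474.21 -99.61 332.  ]  f -0.19 lat -0.07 | fM 0.14 latM 0.16
t 8.30 pos [474.58 -99.72 332.01]  f 1.29 lat -0.11 | fM 0.60 latM -0.07
t 8.40 pos [474.78 -99.81 331.95]  f 1.25 lat -0.09 | fM 1.31 latM -0.14
```

Contact. I'll dwell and read the settled force.

```bash
C="python3 chk.py -.941 .338 9"
python3 -m jog '{"travel":[[0,0,0],[0,0,0]],"angular":[[0,0,0],[0,0,0]],"hand":[18,18]}' >/dev/null ; $C; python3 -m jog '{"travel":[[0,0,0],[0,0,0]],"angular":[[0,0,0],[0,0,0]],"hand":[18,18]}' >/dev/null ; $C
```

```text
t 8.60 pos [474.74 -99.76 331.91]  f 0.33 lat -0.82 | fM 1.55 latM 0.10
t 8.80 pos [474.75 -99.81 331.92]  f 0.84 lat 0.24 | fM 1.63 latM 0.16
```

```bash
C="python3 chk.py -.941 .338 9"
python3 -m jog '{"travel":[[0,0,0],[0,0,0]],"angular":[[0,0,0],[0,0,0]],"hand":[18,18]}' >/dev/null ; $C; python3 -m jog '{"travel":[[3,-2.6,0],[6,-5,0],[18,9,0],[38,33,0],[52,50,0]],"angular":[[0,0,0],[0,0,0],[0,0,0],[0,0,0],[0,0,0]],"hand":[18,18,18,18,18]}' >/dev/null;$C;  python3 -m jog '{"travel":[[15,17,0],[22,25,0],[25,28.5,0],[25,28.5,0],[25,28.5,0]],"angular":[[0,0,0],[0,0,0],[0,0,0],[0,0,0],[0,0,0]],"hand":[18,18,18,18,18]}' >/dev/null;$C; python3 go.py 510.9 5 331 119.6
```

```text
t 9.00 pos [474.78 -99.81 331.95]  f 1.32 lat 0.37 | fM 2.31 latM -0.05
t 9.50 pos [493.15 -28.41 332.33]  f 0.10 lat -0.08 | fM 0.21 latM -0.10
t 10.00 pos [504.74   4.69 331.96]  f 0.86 lat -0.48 | fM 0.27 latM 0.00
t 10.0 pos mm [504.7   4.7 332. ] yaw 119.56 F [-0.64  0.74 -4.29] open 21.9
travel [-2.8  5.5  1. ] angular [-0.04  0.02 -0.04]
```

```bash
C="python3 chk.py -.941 .338 0.9"
python3 -m jog '{"travel":[[-0.8,0.7,0],[-1.6,1.4,0],[-1.9,1.6,0]],"angular":[[0,0,0],[0,0,0],[0,0,0]],"hand":[18,18,18]}' >/dev/null && $C &&
python3 -m jog '{"travel":[[-0.5,0.4,0],[-1.0,0.85,0],[-1.0,0.85,0]],"angular":[[0,0,0],[0,0,0],[0,0,0]],"hand":[18,18,18]}' >/dev/null && $C &&
python3 -m jog '{"travel":[[-0.3,0.26,0]],"angular":[[0,0,0]],"hand":[18]}' >/dev/null && $C &&
python3 -m jog '{"travel":[[-0.3,0.26,0]],"angular":[[0,0,0]],"hand":[18]}' >/dev/null && $C &&
python3 -m jog '{"travel":[[-0.3,0.26,0]],"angular":[[0,0,0]],"hand":[18]}' >/dev/null && $C &&
python3 -m jog '{"travel":[[-0.3,0.26,0]],"angular":[[0,0,0]],"hand":[18]}' >/dev/null && $C &&
python3 -m jog '{"travel":[[-0.3,0.26,0]],"angular":[[0,0,0]],"hand":[18]}' >/dev/null && $C &&
python3 -m jog '{"travel":[[-0.3,0.26,0]],"angular":[[0,0,0]],"hand":[18]}' >/dev/null && $C &&
python3 -m jog '{"travel":[[-0.3,0.26,0]],"angular":[[0,0,0]],"hand":[18]}' >/dev/null && $C &&
python3 -m jog '{"travel":[[-0.3,0.26,0]],"angular":[[0,0,0]],"hand":[18]}' >/dev/null && $C &&
python3 -m jog '{"travel":[[-0.3,0.26,0]],"angular":[[0,0,0]],"hand":[18]}' >/dev/null && $C &&
python3 -m jog '{"travel":[[-0.3,0.26,0]],"angular":[[0,0,0]],"hand":[18]}' >/dev/null && $C
```

```text
t 10.30 pos [507.49   4.4  332.08]  f -0.28 lat 0.39 | fM -0.05 latM -0.21
t 10.60 pos [508.72   4.49 332.02]  f 0.70 lat 0.09 | fM -0.01 latM 0.02
t 10.70 pos [508.98   4.5  331.99]  f 0.63 lat -0.30 | fM 0.03 latM 0.03
t 10.80 pos [509.38   4.39 332.  ]  f -0.58 lat 0.81 | fM 0.10 latM 0.11
t 10.90 pos [509.78   4.22 332.01]  f 0.62 lat -0.67 | fM -0.01 latM 0.02
t 11.00 pos [510.15   4.07 332.02]  f -0.52 lat 0.67 | fM 0.24 latM 0.11
t 11.10 pos [510.55   3.93 332.02]  f -0.06 lat -1.21 | fM 0.09 latM -0.03
t 11.20 pos [510.9    3.79 332.01]  f 0.75 lat -0.54 | fM -0.13 latM -0.11
t 11.30 pos [511.3    3.65 332.  ]  f 1.02 lat -0.62 | fM -0.03 latM 0.08
t 11.40 pos [511.65   3.5  332.01]  f 0.76 lat 0.20 | fM 0.88 latM 0.07
t 11.50 pos [511.83   3.45 331.94]  f 1.04 lat 0.14 | fM 1.80 latM -0.06
```

```bash
C="python3 chk.py -.941 .338 9"
python3 -m jog '{"travel":[[0,0,0],[0,0,0]],"angular":[[0,0,0],[0,0,0]],"hand":[18,18]}' >/dev/null ; $C; python3 -m jog '{"travel":[[0,0,0],[0,0,0],[0,0,0],[0,0,0]],"angular":[[0,0,0],[0,0,0],[0,0,0],[0,0,0]],"hand":[18,18,18,18]}' >/dev/null ; $C
```

```text
t 11.70 pos [511.79   3.45 331.91]  f 1.35 lat -0.27 | fM 1.72 latM -0.01
t 12.10 pos [511.85   3.46 331.94]  f 2.10 lat 0.45 | fM 2.38 latM 0.04
```

Touch 2 is done. The line through the two touches gives a yaw of −19.75°, the same as the camera estimate. Next is the left end face.

```bash
C="python3 chk.py .338 .941 9"
python3 -m jog '{"travel":[[3,-2.6,0],[6,-5,0],[14,5,0],[26,18,0],[33,27,0]],"angular":[[0,0,0],[0,0,0],[0,0,0],[0,0,0],[0,0,0]],"hand":[18,18,18,18,18]}' >/dev/null;$C
python3 -m jog '{"travel":[[0,0,0],[-12,10,0],[-28,24,0],[-42,36,0],[-50,43,0]],"angular":[[0,0,0],[0,0,0],[0,0,0],[0,0,0],[0,0,0]],"hand":[18,18,18,18,18]}' >/dev/null;$C
python3 -m jog '{"travel":[[0,0,0],[-2,-2,0],[-3.3,-3.8,0],[-3.3,-3.8,0]],"angular":[[0,0,0],[0,0,0],[0,0,0],[0,0,0]],"hand":[18,18,18,18]}' >/dev/null;$C; python3 snap.py w5 wrist; python3 go.py 575.7 11.1 332 119.6
```

```text
t 12.60 pos [519.79  47.62 332.24]  f 0.07 lat 0.19 | fM 0.22 latM 0.22
t 13.10 pos [582.37  22.02 331.98]  f 0.40 lat -0.10 | fM -0.16 latM 0.08
t 13.50 pos [578.73  18.25 331.96]  f 0.34 lat 0.28 | fM -0.07 latM 0.10
t 13.55 pos mm [579.   18.5 332.1] yaw 119.64 F [ 0.9   0.14 -3.38] open 21.6
travel [-4.8 -6.5  0.1] angular [-0.02 -0.02  0.04]
```

View pics/w5.png

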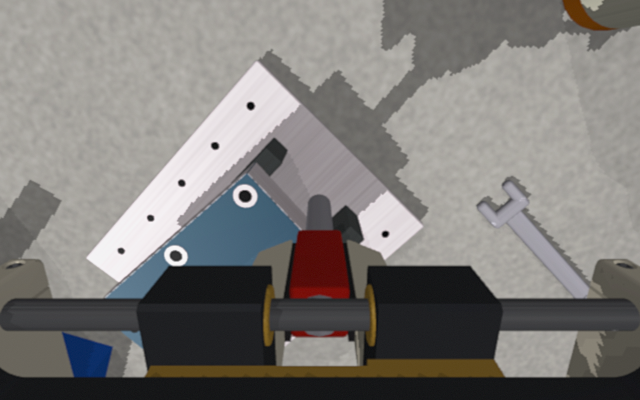

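The shank (319,205) sits off the middle of the left end face. I'll approach it.

```bash
C="python3 chk.py .338 .941 0.9"
python3 -m jog '{"travel":[[-0.7,-0.8,0],[-1.4,-1.6,0],[-2.0,-2.3,0],[-2.3,-2.7,0],[-2.3,-2.7,0]],"angular":[[0,0,0],[0,0,0],[0,0,0],[0,0,0],[0,0,0]],"hand":[18,18,18,18,18]}' >/dev/null && $C &&
python3 -m jog '{"travel":[[-0.26,-0.3,0]],"angular":[[0,0,0]],"hand":[18]}' >/dev/null && $C &&
python3 -m jog '{"travel":[[-0.26,-0.3,0]],"angular":[[0,0,0]],"hand":[18]}' >/dev/null && $C &&
python3 -m jog '{"travel":[[-0.26,-0.3,0]],"angular":[[0,0,0]],"hand":[18]}' >/dev/null && $C &&
python3 -m jog '{"travel":[[-0.26,-0.3,0]],"angular":[[0,0,0]],"hand":[18]}' >/dev/null && $C &&
python3 -m jog '{"travel":[[-0.26,-0.3,0]],"angular":[[0,0,0]],"hand":[18]}' >/dev/null && $C &&
python3 -m jog '{"travel":[[-0.26,-0.3,0]],"angular":[[0,0,0]],"hand":[18]}' >/dev/null && $C &&
python3 -m jog '{"travel":[[-0.26,-0.3,0]],"angular":[[0,0,0]],"hand":[18]}' >/dev/null && $C &&
python3 -m jog '{"travel":[[-0.26,-0.3,0]],"angular":[[0,0,0]],"hand":[18]}' >/dev/null && $C &&
python3 -m jog '{"travel":[[-0.26,-0.3,0]],"angular":[[0,0,0]],"hand":[18]}' >/dev/null && $C &&
python3 -m jog '{"travel":[[-0.26,-0.3,0]],"angular":[[0,0,0]],"hand":[18]}' >/dev/null && $C &&
python3 -m jog '{"travel":[[-0.26,-0.3,0]],"angular":[[0,0,0]],"hand":[18]}' >/dev/null && $C &&
python3 -m jog '{"travel":[[-0.26,-0.3,0]],"angular":[[0,0,0]],"hand":[18]}' >/dev/null && $C &&
python3 -m jog '{"travel":[[-0.26,-0.3,0]],"angular":[[0,0,0]],"hand":[18]}' >/dev/null && $C &&
python3 -m jog '{"travel":[[-0.26,-0.3,0]],"angular":[[0,0,0]],"hand":[18]}' >/dev/null && $C
```

```text
t 14.05 pos [578.34  15.05 332.  ]  f 0.05 lat -1.07 | fM -0.03 latM 0.07
t 14.15 pos [578.27  14.88 332.  ]  f 0.70 lat 0.50 | fM 0.09 latM 0.01
t 14.25 pos [578.1   14.45 331.98]  f -0.15 lat 0.05 | fM 0.06 latM 0.10
t 14.35 pos [577.97  14.04 331.98]  f -0.46 lat -0.11 | fM -0.23 latM -0.06
t 14.45 pos [577.86  13.65 332.04]  f 0.27 lat 0.27 | fM -0.20 latM 0.12
t 14.55 pos [577.73  13.25 332.03]  f -0.38 lat 0.99 | fM 0.12 latM 0.04
t 14.65 pos [577.57  12.87 332.02]  f 0.00 lat 0.21 | fM 0.11 latM 0.25
t 14.75 pos [577.44  12.54 332.04]  f -0.33 lat 0.12 | fM 0.09 latM -0.00
t 14.85 pos [577.3   12.14 332.02]  f -0.44 lat 0.13 | fM -0.20 latM 0.21
t 14.95 pos [577.2   11.77 332.04]  f 0.55 lat 0.18 | fM -0.16 latM -0.08
t 15.05 pos [577.03  11.39 332.  ]  f 0.36 lat 0.25 | fM -0.13 latM 0.10
t 15.15 pos [576.91  11.04 332.01]  f -0.05 lat -0.16 | fM -0.02 latM 0.13
t 15.25 pos [576.77  10.64 332.01]  f -0.02 lat 0.30 | fM -0.03 latM 0.18
t 15.35 pos [576.69  10.41 332.02]  f 1.12 lat 0.21 | fM 0.66 latM 0.03
t 15.45 pos [576.62  10.3  332.03]  f 1.91 lat -0.41 | fM 1.86 latM 0.10
```

```bash
C="python3 chk.py .338 .941 9"
python3 -m jog '{"travel":[[0,0,0],[0,0,0]],"angular":[[0,0,0],[0,0,0]],"hand":[18,18]}' >/dev/null ; $C; python3 -m jog '{"travel":[[0,0,0],[0,0,0],[0,0,0],[0,0,0]],"angular":[[0,0,0],[0,0,0],[0,0,0],[0,0,0]],"hand":[18,18,18,18]}' >/dev/null ; $C
python3 - <<'E'
import numpy as np
a=np.array([474.75,-99.79]);b=np.array([511.81,3.45]);c=np.array([576.62,10.33])
uy=(b-a)/np.linalg.norm(b-a);ux=np.array([uy[1],-uy[0]]);print(np.degrees(np.arctan2(ux[1],ux[0])))
# TCP at contact: long face at x=-58, left end y=83
x=a@ux+63; y=c@uy-103   # bore: 55+8 in from TCP at long face; 95+8 from left
bore=ux*x+uy*y;print("bore TCP",bore,"touch plate coords y:",[ (p@uy-c@uy+83).round(1) for p in(a,b)],"x3",((c-a)@ux-58).round(1))
E
```

```text
t 15.65 pos [576.64  10.31 332.06]  f 1.36 lat -1.69 | fM 2.23 latM -0.24
t 16.05 pos [576.6   10.27 332.03]  f 3.47 lat -0.44 | fM 3.69 latM -0.37
-19.746584489877794
bore TCP [545.89155557 -88.07463991] touch plate coords y: [np.float64(-55.1), np.float64(54.6)] x3 0.7
```

```bash
python3 -m jog '{"travel":[[2,2.3,0],[3.9,4.6,0],[3.9,4.6,-15],[3.9,4.6,-35],[3.9,4.6,-45]],"angular":[[0,0,0],[0,0,0],[0,0,0],[0,0,0],[0,0,0]],"hand":[18,18,18,18,18]}' >/dev/null;python3 -m jog '{"travel":[[0,0,0],[0,0,0]],"angular":[[0,0,0],[0,0,0]],"hand":[18,18]}'; python3 go.py 545.7 -87.8 377 119.6
```

```text
t: 16.75
ee_pos: [0.5785, 0.0154, 0.3772]
orientation: [0.0, 0.503, 0.864, 0.0]
contact_force: [-0.4, -1.0, -4.0]
opening: 0.239
t 16.75 pos mm [578.5  15.4 377.2] yaw 119.64 F [-0.36 -0.99 -3.96] open 21.9
travel [-73.5 -79.5   0.2] angular [0.02 0.01 0.04]
```

```bash
python3 -m jog '{"travel":[[-15,-16,0],[-35,-38,0],[-55,-60,0],[-68,-74,0],[-73.5,-79.5,0]],"angular":[[0,0,0],[0,0,0],[0,0,0],[0,0,0],[0,0,0]],"hand":[18,18,18,18,18]}' >/dev/null;python3 -m jog '{"travel":[[0,0,0],[0,0,0],[0,0,0]],"angular":[[0,0,0],[0,0,0],[0,0,0]],"hand":[18,18,18]}' >/dev/null; python3 go.py 545.7 -87.8 355 119.6; python3 snap.py w6 wrist; python3 snap.py s6 scene; python3 - <<'E'
import cv2
a=cv2.imread("pics/s6.png")[130:290,220:420];cv2.imwrite("pics/s6c.png",cv2.resize(a,None,fx=3.7,fy=3.7))
E
```

```text
t 17.55 pos mm [546.3 -85.9 376.8] yaw 119.79 F [ 0.06 -0.85 -3.06] open 21.7
travel [-1.4 -1.5 21.8] angular [ 0.01 -0.05  0.19]
```

View pics/w6.png

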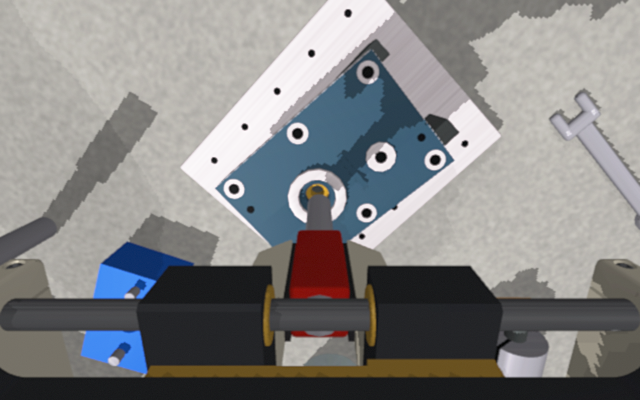

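View pics/s6c.png

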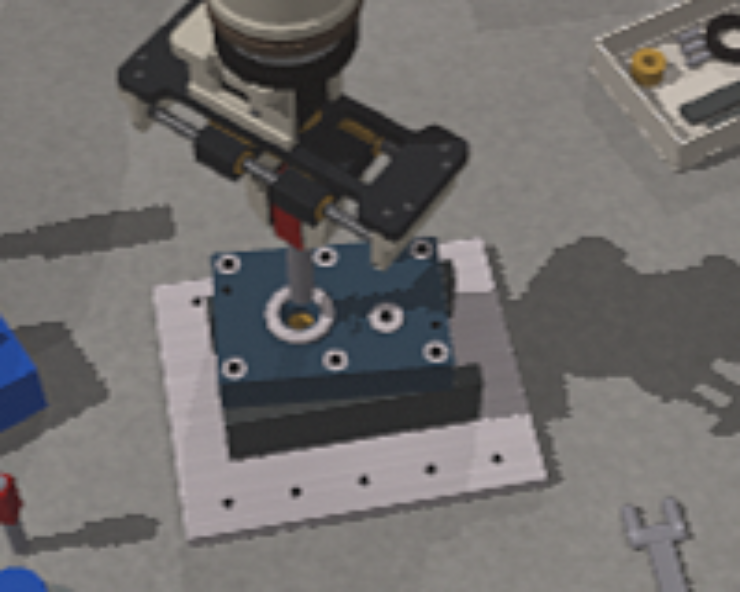

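The drift is over the boss ring in both views (wrist 317,195). I'll correct the xy and come down just above the boss.

```bash
python3 -m jog '{"travel":[[-1.2,-1.3,3],[-1.2,-1.3,7],[-1.2,-1.3,10],[-1.2,-1.3,10],[-1.2,-1.3,10]],"angular":[[0,0,0],[0,0,0],[0,0,0],[0,0,0],[0,0,0]],"hand":[18,18,18,18,18]}' >/dev/null;python3 go.py 545.7 -87.8 355 119.6; python3 -m jog '{"travel":[[0,0,0],[0,0,0],[0,0,0]],"angular":[[0,0,0],[0,0,0],[0,0,0]],"hand":[18,18,18]}' >/dev/null; python3 go.py 545.7 -87.8 355 119.6
```

```text
t 18.15 pos mm [545.3 -89.3 366.8] yaw 119.65 F [-0.11 -0.42 -3.08] open 21.6
travel [ 1.1  1.1 11.8] angular [-0.02 -0.01  0.05]
t 18.45 pos mm [545.4 -89.3 367.2] yaw 119.64 F [ 0.73 -0.65 -3.02] open 21.7
travel [ 1.2  1.  12.2] angular [0.01 0.01 0.04]
```

```bash
python3 -m jog '{"travel":[[0.6,0.5,0],[1.1,1.0,0],[1.1,1.0,0],[1.1,1.0,0],[1.1,1.0,0]],"angular":[[0,0,0],[0,0,0],[0,0,0],[0,0,0],[0,0,0]],"hand":[18,18,18,18,18]}' >/dev/null;python3 go.py 545.7 -87.8 355 119.6
```

```text
t 18.95 pos mm [545.6 -87.9 367. ] yaw 119.65 F [ 0.34  0.31 -3.13] open 21.4
travel [ 0.   0.1 12. ] angular [-0.   -0.    0.05]
```

```bash
cat > chkz.py <<'E'
import sys
from cell import sense
import numpy as np
s=sense();F=np.array(s["contact_force"]);M=np.array(s["torque"]);p=np.array(s["ee_pos"])*1000
G=np.array([-M[1],M[0]+.078])/(.245)
print("t %.2f pos %s tipz %.1f up %.1f F %s G %s"%(s["t"],np.round(p,2),p[2]-257,F[2]+3,np.round(F[:2],1),np.round(G,2)))
sys.exit(1 if F[2]+3>float(sys.argv[1]) or np.hypot(*G)>float(sys.argv[2]) else 0)
E
C="python3 chkz.py 6 2.5"
python3 -m jog '{"travel":[[0,0,3],[0,0,6],[0,0,9]],"angular":[[0,0,0],[0,0,0],[0,0,0]],"hand":[18,18,18]}' >/dev/null && $C &&
python3 -m jog '{"travel":[[0,0,2],[0,0,4]],"angular":[[0,0,0],[0,0,0]],"hand":[18,18]}' >/dev/null && $C &&
python3 -m jog '{"travel":[[0,0,1],[0,0,2]],"angular":[[0,0,0],[0,0,0]],"hand":[18,18]}' >/dev/null && $C &&
python3 -m jog '{"travel":[[0,0,1],[0,0,2]],"angular":[[0,0,0],[0,0,0]],"hand":[18,18]}' >/dev/null && $C &&
python3 -m jog '{"travel":[[0,0,1],[0,0,2]],"angular":[[0,0,0],[0,0,0]],"hand":[18,18]}' >/dev/null && $C &&
python3 -m jog '{"travel":[[0,0,1],[0,0,2]],"angular":[[0,0,0],[0,0,0]],"hand":[18,18]}' >/dev/null && $C
```

```text
t 19.25 pos [545.57 -87.84 357.61] tipz 100.6 up -0.3 F [-0.2 -0.8] G [-0.09 -0.13]
t 19.45 pos [545.62 -87.85 353.69] tipz 96.7 up 0.4 F [ 0.1 -0.2] G [ 0.1  -0.03]
t 19.65 pos [545.67 -87.87 351.92] tipz 94.9 up -0.8 F [ 0.4 -0.1] G [0.28 0.13]
t 19.85 pos [545.7  -87.87 350.03] tipz 93.0 up -0.6 F [-0.5 -0.1] G [0.2  0.02]
t 20.05 pos [545.66 -87.81 347.97] tipz 91.0 up -0.2 F [0.  0.3] G [-0.15  0.01]
t 20.25 pos [545.65 -87.81 345.94] tipz 88.9 up 0.3 F [0.2 0.7] G [ 0.08 -0.05]
```

The drift is inside the bore with no lateral force. Now I'll drive the bush.

```bash
C="python3 chkz.py 26 4"
python3 -m jog '{"travel":[[0,0,1.5],[0,0,3]],"angular":[[0,0,0],[0,0,0]],"hand":[18,18]}' >/dev/null && $C &&
python3 -m jog '{"travel":[[0,0,1.5],[0,0,3]],"angular":[[0,0,0],[0,0,0]],"hand":[18,18]}' >/dev/null && $C &&
python3 -m jog '{"travel":[[0,0,1.5],[0,0,3]],"angular":[[0,0,0],[0,0,0]],"hand":[18,18]}' >/dev/null && $C &&
python3 -m jog '{"travel":[[0,0,1.5],[0,0,3]],"angular":[[0,0,0],[0,0,0]],"hand":[18,18]}' >/dev/null && $C
```

```text
t 20.45 pos [545.81 -87.94 343.82] tipz 86.8 up 12.0 F [-4.   0.4] G [-4.2   0.56]
```

The vertical force is the expected 12 N, but there is a 4 N side load in −x. I'll ease the commanded position 0.3 mm towards −x before continuing.

```bash
C="python3 chkz.py 26 5"
python3 -m jog '{"travel":[[0.15,-0.26,0],[0.15,-0.26,0]],"angular":[[0,0,0],[0,0,0]],"hand":[18,18]}' >/dev/null; $C ;
python3 -m jog '{"travel":[[0,0,0.5],[0,0,1]],"angular":[[0,0,0],[0,0,0]],"hand":[18,18]}' >/dev/null ; $C
```

```text
t 20.65 pos [545.57 -87.88 343.76] tipz 86.8 up 7.4 F [-2.7  0.9] G [-2.15  0.33]
t 20.85 pos [545.59 -87.93 343.1 ] tipz 86.1 up 11.7 F [-3.2  0. ] G [-3.49  0.73]
```

```bash
C="python3 chkz.py 26 5"
python3 -m jog '{"travel":[[0.2,-0.35,1],[0.2,-0.35,2]],"angular":[[0,0,0],[0,0,0]],"hand":[18,18]}' >/dev/null; $C ;
python3 -m jog '{"travel":[[0,0,1],[0,0,2]],"angular":[[0,0,0],[0,0,0]],"hand":[18,18]}' >/dev/null ; $C; python3 snap.py w7 wrist; python3 lean.py w7 | head -8
```

```text
t 21.05 pos [545.36 -87.93 341.26] tipz 84.3 up 11.3 F [-2.5  0.6] G [-2.88  0.57]
t 21.25 pos [545.38 -87.94 339.25] tipz 82.2 up 11.0 F [-2.7  0.7] G [-3.27  0.63]
150 920 x front 13.6 med 11.8 y -22.0..22.0 ymid -0.05
158 816 x front 13.6 med 11.9 y -22.0..21.9 ymid 0.02
166 650 x front 13.6 med 12.7 y -21.9..21.8 ymid 0.37
174 350 x front 13.6 med 13.3 y -15.4..17.9 ymid 1.21
182 78 x front 13.6 med 13.3 y -9.7..11.6 ymid 0.83
190 73 x front 10.4 med 9.9 y -4.6..6.1 ymid 0.81
198 139 x front 10.4 med 9.6 y -6.5..8.0 ymid 0.75
206 132 x front 10.4 med 9.3 y -6.8..8.3 ymid 0.92
```

The bush is moving, there is no slip in the grip, and the side load is steady at about 3 N. I'll continue.

```bash
C="python3 chkz.py 24 5"
python3 -m jog '{"travel":[[0,0,1.5],[0,0,3]],"angular":[[0,0,0],[0,0,0]],"hand":[18,18]}' >/dev/null && $C &&
python3 -m jog '{"travel":[[0,0,1.5],[0,0,3]],"angular":[[0,0,0],[0,0,0]],"hand":[18,18]}' >/dev/null && $C &&
python3 -m jog '{"travel":[[0,0,1.5],[0,0,3]],"angular":[[0,0,0],[0,0,0]],"hand":[18,18]}' >/dev/null && $C &&
python3 -m jog '{"travel":[[0,0,1.5],[0,0,3]],"angular":[[0,0,0],[0,0,0]],"hand":[18,18]}' >/dev/null && $C &&
python3 -m jog '{"travel":[[0,0,1.5],[0,0,3]],"angular":[[0,0,0],[0,0,0]],"hand":[18,18]}' >/dev/null && $C &&
python3 -m jog '{"travel":[[0,0,1],[0,0,2]],"angular":[[0,0,0],[0,0,0]],"hand":[18,18]}' >/dev/null && $C &&
python3 -m jog '{"travel":[[0,0,1],[0,0,2]],"angular":[[0,0,0],[0,0,0]],"hand":[18,18]}' >/dev/null && $C &&
python3 -m jog '{"travel":[[0,0,1],[0,0,2]],"angular":[[0,0,0],[0,0,0]],"hand":[18,18]}' >/dev/null && $C
```

```text
t 21.50 pos [545.39 -87.92 336.27] tipz 79.3 up 11.2 F [-2.7  0.8] G [-3.22  0.48]
t 21.70 pos [545.4  -87.9  333.23] tipz 76.2 up 11.4 F [-2.1  0.1] G [-2.89  0.68]
t 21.90 pos [545.39 -87.89 330.2 ] tipz 73.2 up 11.2 F [-2.1  1.6] G [-3.04  0.62]
t 22.10 pos [545.39 -87.95 327.2 ] tipz 70.2 up 11.7 F [-2.2  0.9] G [-3.32  0.6 ]
t 22.30 pos [545.4  -87.91 324.22] tipz 67.2 up 10.7 F [-2.1  0.8] G [-3.25  0.74]
t 22.50 pos [545.41 -87.94 322.2 ] tipz 65.2 up 11.2 F [-2.4 -0.3] G [-3.27  0.4 ]
t 22.70 pos [545.4  -87.89 320.18] tipz 63.2 up 11.9 F [-2.1  0.1] G [-3.05  0.6 ]
t 22.90 pos [545.4  -87.89 318.19] tipz 61.2 up 11.1 F [-3.5  0. ] G [-3.19  0.6 ]
```

Nearly at the floor. I'll go on until the stop is felt.

```bash
C="python3 chkz.py 17 5"
python3 -m jog '{"travel":[[0,0,0.4],[0,0,0.8]],"angular":[[0,0,0],[0,0,0]],"hand":[18,18]}' >/dev/null && $C &&
python3 -m jog '{"travel":[[0,0,0.4],[0,0,0.8]],"angular":[[0,0,0],[0,0,0]],"hand":[18,18]}' >/dev/null && $C &&
python3 -m jog '{"travel":[[0,0,0.4],[0,0,0.8]],"angular":[[0,0,0],[0,0,0]],"hand":[18,18]}' >/dev/null && $C &&
python3 -m jog '{"travel":[[0,0,0.4],[0,0,0.8]],"angular":[[0,0,0],[0,0,0]],"hand":[18,18]}' >/dev/null && $C;
python3 -m jog '{"travel":[[0,0,0],[0,0,0]],"angular":[[0,0,0],[0,0,0]],"hand":[18,18]}' >/dev/null ; $C
```

```text
t 23.10 pos [545.49 -87.99 318.04] tipz 61.0 up 19.2 F [-4.1  0.6] G [-5.6   0.85]
t 23.30 pos [545.45 -87.98 318.05] tipz 61.1 up 15.4 F [-3.5  2. ] G [-4.89  1.02]
```

The stop was felt at tip z = 61.0 mm, which is exactly 26 mm of drive. I'll withdraw.

```bash
C="python3 chkz.py 17 5"
python3 -m jog '{"travel":[[0,0,-1],[0,0,-4],[0,0,-10],[0,0,-18],[0,0,-26]],"angular":[[0,0,0],[0,0,0],[0,0,0],[0,0,0],[0,0,0]],"hand":[18,18,18,18,18]}' >/dev/null; $C
python3 -m jog '{"travel":[[0,0,-9],[0,0,-18],[0,0,-28],[0,0,-38],[0,0,-45]],"angular":[[0,0,0],[0,0,0],[0,0,0],[0,0,0],[0,0,0]],"hand":[18,18,18,18,18]}' >/dev/null; $C; python3 snap.py w8 wrist; python3 lean.py w8|tail -8; python3 go.py 453 -312.8 388 119.65
```

```text
t 23.80 pos [544.85 -87.83 342.59] tipz 85.6 up -1.3 F [-0.2  0.7] G [0.3  0.19]
t 24.30 pos [545.08 -87.91 388.47] tipz 131.5 up -0.5 F [ 0.3 -0.4] G [0.01 0.06]
190 73 x front 10.4 med 9.9 y -4.6..6.6 ymid 0.79
198 135 x front 10.3 med 9.5 y -6.5..8.0 ymid 0.79
206 132 x front 10.2 med 9.2 y -6.9..8.7 ymid 0.92
214 118 x front 10.1 med 9.3 y -6.9..8.6 ymid 0.78
222 105 x front 10.2 med 9.4 y -6.7..8.7 ymid 0.97
230 99 x front 10.2 med 9.4 y -6.9..8.5 ymid 0.80
238 88 x front 10.1 med 9.2 y -6.6..8.7 ymid 0.96
246 63 x front 10.2 med 9.2 y -6.7..8.3 ymid 0.73
t 24.35 pos mm [545.4 -88.  389.4] yaw 119.64 F [ 0.31 -0.74 -3.14] open 21.6
travel [-149.7 -191.5    1.2] angular [ 0.13  0.08 -0.01]
```

View pics/w8.png

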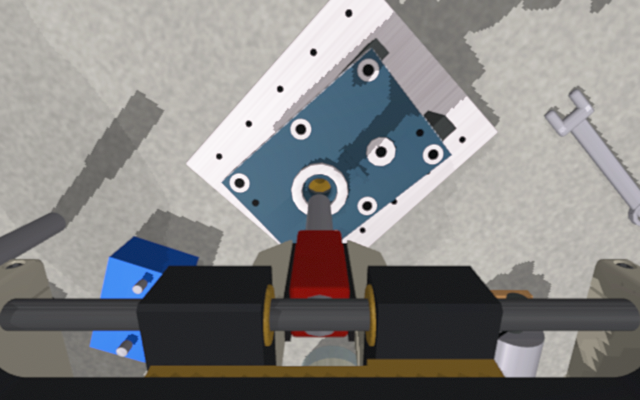

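The plate looks unmoved, the bush is gone from its seat, and the drift is still straight in the grip. Now back to the block.

```bash

python3 -m jog '{"travel":[[-15,-19,0],[-40,-51,0],[-68,-87,0],[-96,-123,0],[-120,-154,0]],"angular":[[0,0,0],[0,0,0],[0,0,0],[0,0,0],[0,0,0]],"hand":[18,18,18,18,18]}' >/dev/null
python3 -m jog '{"travel":[[-15,-18,5],[-25,-32,25],[-29.7,-37.6,50],[-29.7,-37.6,60],[-29.7,-37.6,60]],"angular":[[0,0,0],[0,0,0],[0,0,0],[0,0,0],[0,0,0]],"hand":[18,18,18,18,18]}' >/dev/null
python3 -m jog '{"travel":[[0,0,0],[0,0,0],[0,0,0]],"angular":[[0,0,0],[0,0,0],[0,0,0]],"hand":[18,18,18]}' >/dev/null; python3 go.py 453 -312.8 310 119.65; python3 snap.py w9 wrist
```

```text
t 25.65 pos mm [ 453.2 -312.4  328.3] yaw 119.71 F [-0.19 -0.28 -2.56] open 22.0
travel [-0.2 -0.4 18.3] angular [0.07 0.09 0.06]
```

View pics/w9.png

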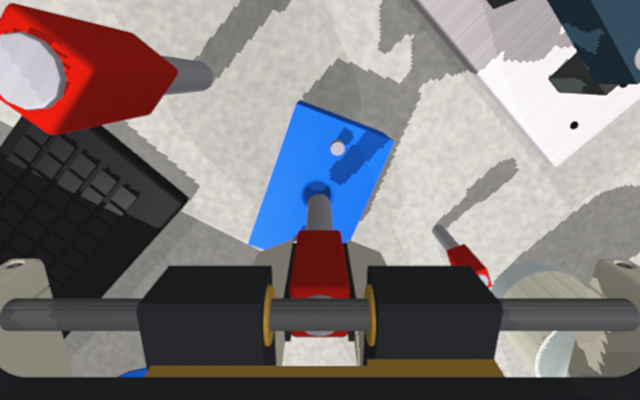

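The shank (319,205) lines up with the hole (317,192). I'll lower it with checks.

```bash
C="python3 chkz.py 6 4"
python3 -m jog '{"travel":[[0,-0.3,5],[0,-0.3,10],[0,-0.3,15]],"angular":[[0,0,0],[0,0,0],[0,0,0]],"hand":[18,18,18]}' >/dev/null && $C &&
python3 -m jog '{"travel":[[0,0,3],[0,0,6],[0,0,10]],"angular":[[0,0,0],[0,0,0],[0,0,0]],"hand":[18,18,18]}' >/dev/null && $C &&
python3 -m jog '{"travel":[[0,0,4],[0,0,8],[0,0,12]],"angular":[[0,0,0],[0,0,0],[0,0,0]],"hand":[18,18,18]}' >/dev/null && $C &&
python3 -m jog '{"travel":[[0,0,4],[0,0,8],[0,0,12]],"angular":[[0,0,0],[0,0,0],[0,0,0]],"hand":[18,18,18]}' >/dev/null && $C &&
python3 -m jog '{"travel":[[0,0,4],[0,0,8],[0,0,10],[0,0,10]],"angular":[[0,0,0],[0,0,0],[0,0,0],[0,0,0]],"hand":[18,18,18,18]}' >/dev/null && $C
```

```text
t 26.00 pos [ 452.12 -312.73  311.71] tipz 54.7 up -0.7 F [-0.1 -0.3] G [-0.01  0.03]
t 26.30 pos [ 452.26 -312.96  301.95] tipz 44.9 up -0.4 F [-0.5 -0.6] G [-0.03 -0.08]
t 26.60 pos [ 452.22 -312.87  289.88] tipz 32.9 up -0.2 F [-0.3 -0.5] G [-0.18 -0.03]
t 26.90 pos [ 452.22 -312.84  277.87] tipz 20.9 up 0.0 F [ 0.6 -0.5] G [-0.11  0.37]
t 27.30 pos [ 452.1  -312.78  267.84] tipz 10.8 up -0.0 F [ 0.  -0.5] G [0.09 0.1 ]
```

```bash
C="python3 chkz.py 6 4"
python3 -m jog '{"travel":[[0,0,2],[0,0,4],[0,0,5],[0,0,5]],"angular":[[0,0,0],[0,0,0],[0,0,0],[0,0,0]],"hand":[18,18,18,18]}' >/dev/null && $C
python3 -m jog '{"travel":[[0,0,0],[0,0,0],[0,0,0],[0,0,0],[0,0,0]],"angular":[[0,0,0],[0,0,0],[0,0,0],[0,0,0],[0,0,0]],"hand":[60,60,60,60,60]}' 20; python3 snap.py w10 wrist
```

```text
t 27.70 pos [ 452.14 -312.81  263.06] tipz 6.1 up 0.3 F [-0.6  1. ] G [-0.05 -0.02]
t: 28.2
ee_pos: [0.4523, -0.3129, 0.2634]
orientation: [0.0, 0.503, 0.864, 0.0]
contact_force: [0.0, 0.0, 0.0]
opening: 0.618
```

View pics/w10.png

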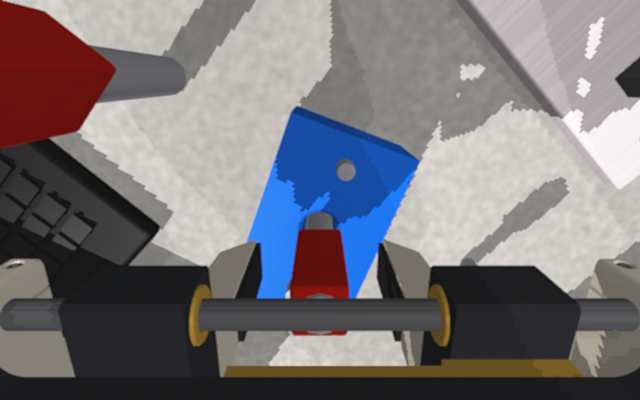

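The drift is released and standing, with both pads clear. I'll rise straight up and verify.

```bash

python3 -m jog '{"travel":[[0,0,-10],[0,0,-35],[0,0,-70],[0,0,-110],[0,0,-150]],"angular":[[0,0,0],[0,0,0],[0,0,0],[0,0,0],[0,0,0]],"hand":[60,60,60,60,60]}'
python3 -m jog '{"travel":[[40,20,0],[80,40,0],[80,40,0],[80,40,0],[80,40,0]],"angular":[[0,0,0],[0,0,0],[0,0,0],[0,0,0],[0,0,0]],"hand":[60,60,60,60,60]}'; python3 snap.py s11 scene;python3 snap.py t11 top; cp t11.npz top0b.npz; sed -i 's/"top0","scene0"/"t11","s11"/' m.py; python3 m.py; python3 - <<'E'
import cv2
a=cv2.imread("pics/s11.png")[130:310,150:410];cv2.imwrite("pics/s11c.png",cv2.resize(a,None,fx=3,fy=3,interpolation=cv2.INTER_CUBIC))
E
```

```text
t: 28.75
ee_pos: [0.4518, -0.3128, 0.4153]
orientation: [-0.0, 0.503, 0.864, -0.0]
contact_force: [0.5, 0.1, 0.4]
opening: 0.656
t: 29.25
ee_pos: [0.4473, -0.2245, 0.4138]
orientation: [0.001, 0.503, 0.864, -0.0]
contact_force: [0.9, 0.9, 0.7]
opening: 0.655
t11 jig [309, 149, 89, 80, 2819] [552.6 -62.7] [240.6 199.9] 75.05 z [0.0097 0.0142 0.0189]
t11 plate [327, 163, 59, 48, 1687] [546.2 -67.4] [149.6 101. ] 70.23 z [0.0922 0.0965 0.1018]
t11 block [421, 232, 1, 1, 1] [ 412.2 -262.6] [0. 0.] 0.0 z [0.0461 0.0461 0.0461]
t11 redhandle top [428, 124, 25, 24, 229] [ 687.8 -312.4] [66.9 63. ] 25.84 z [0.121  0.1287 0.1388]
s11 jig [262, 205, 106, 71, 2460] [554.  -59.5] [238.8 202. ] 75.28 z [0.0115 0.0147 0.0176]
s11 plate [277, 194, 67, 41, 2248] [547.5 -63.9] [150.6 103.7] 70.2 z [0.0935 0.0967 0.1014]
s11 block [174, 209, 56, 44, 991] [ 452.3 -310.7] [ 78.8 114.6] 9.07 z [0.0464 0.0495 0.0524]
s11 redhandle top [212, 288, 35, 32, 462] [ 696.5 -311.1] [60.4 69.6] 2.35 z [0.1209 0.1286 0.1387]
```

View pics/s11c.png

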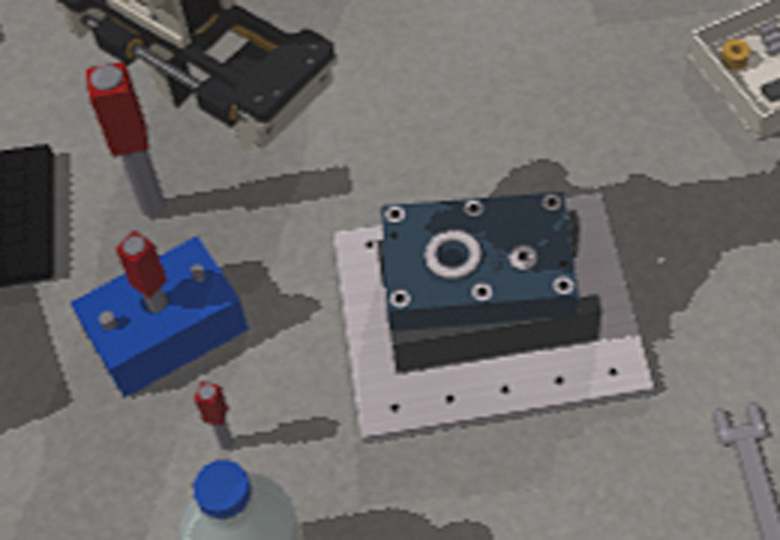

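View pics/s11.png

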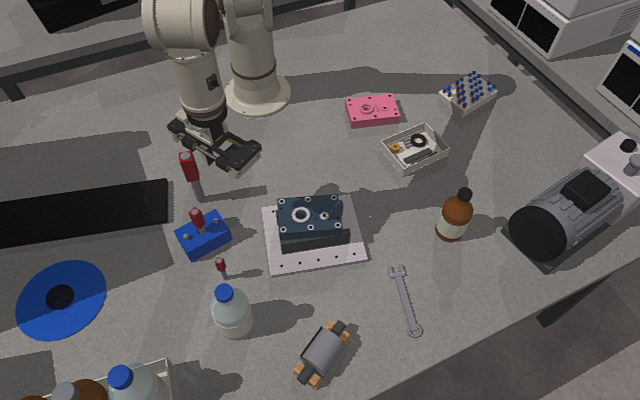

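The final picture shows the drift standing upright in the block (scene 197,217), the bore empty (301,215), and the plate within about 0.2 mm of its first measurement. The bottles and spanner are in place and the gripper is clear of everything. I'll hand in.

```bash
python3 - <<'E'
from h import *
f=dict(np.load("s11.npz"));P=allpts(f);r=f["frame"].astype(int)
m=(r[...,0]>r[...,1]+40)&(abs(P[...,0]-.455)<.04)&(abs(P[...,1]+.312)<.03)&(P[...,2]>.06)
print("drift handle z",np.percentile(P[m][:,2],[2,98]))
from cell import sign_off;print(sign_off())
E
```

```text
drift handle z [0.07924994 0.13125418]
the job is handed in; nothing more can be done
None
```

The bush is out of the plate and on the cup floor, and the drift is back in its hole in the blue block. I handed the job in at about 29 s of the 72 s allowed; no verdict is reported.

- **Touches:** I touched the long side at 55 mm right and then 55 mm left of the middle, and then the left end face within 1 mm of its middle. Each dwell was about 0.6 s, at 1.5 to 2.4 N on the long side. On the end face the force crept up to 3.7 N before I backed off. The two long-side touches gave a plate yaw of −19.75°, the same as the cameras.
- **Driving the bush:** The drift entered the bore without side contact. The push-out took a steady 11 to 12 N, and I felt the stop with the tip at 61.0 mm, which is 26 mm of drive. A side load of 3 to 4 N showed while driving, rising to about 5.6 N at the stop. I eased it early on but it did not go away.
- **Last checks:** The plate measured within about 0.2 mm of its starting position in both cameras. The bore shows no brass, and the drift stands upright and released in the block with its handle top at about 131 mm (130 expected). The bottles and spanner look unmoved.
- **Check that failed:** The script that re-measures the block in the top view gave nothing useful on the last picture, probably because the arm was in the way. The scene view placed the block correctly.

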